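Close the grafting clamp and set its screw

TASK

Close the grafting clamp on the graft that lies in its cradle: tip the yellow flap over so that it snaps shut. Then turn the wing screw on the flap clockwise until it bottoms, back it off by one eighth of a turn (45 degrees), and let go, leaving the flap shut. Leave the graft lying in its cradle and do not disturb the things around the clamp.

Things in the scene. Friction and masses are not known exactly. Their poses are not given: they have to be found in the camera images.
- jig: Grafting clamp fixed to the bench: pale wooden base 180 (x) by 170 (y) by 16 mm with two dark V blocks at x = -60 and +60 mm, y = 0, and a hinge with its open stop (up to 78 mm high) at y = +34 to +75 mm. Origin: centre of the base's underside, on the bench (z = 0); z up. The flap opens to the jig's +y and lies level towards -y when shut.
- flap (a joint): Yellow spring flap, 46 mm wide along the jig's x, 6 mm thick. 0 rad = shut (level, top face 56 mm above the bench, clear of the graft), 1.85 rad = open on its stop (standing, leaning back 16 degrees to the jig's +y). Bistable: below about 1.15 rad it snaps shut, above it snaps open. About 2.5 N at its free end tips it over.
- hinge (a point): Middle of the flap's hinge axis, which runs along the jig's x at y = +45 mm, 53 mm above the bench.
- flap_tip (a point): Middle of the free end of the flap (black edge), 115 mm from the hinge axis; about 164 mm above the bench when open.
- screw (a joint): Wing screw through the flap. Grows as it is screwed in, clockwise seen from above the shut flap. 2.4 rad = bottomed (hard stop); it starts 1.0 to 1.4 rad short of that; 45 degrees back from the stop reads 1.615. Friction 0.04 N m, stays where left. At 1.8 its grip bar lies along the jig's y axis (flap shut), the bar's white-marked end towards +y.
- screw_grip (a point): Grip point of the screw, on its axis, 25 mm above the flap's face and 45 mm from the hinge; 81 mm above the jig's origin when shut. The grip is a black bar 42 mm long, 12 mm wide, from 14 to 37 mm above the flap's face, with a white mark on one end of its top. With the flap open it sticks out to the jig's +y side.
- stem_mid (a point): Middle of the graft, a round rigid stem 180 mm long and 14 mm thick with a red waxed end, lying loose in the V blocks along the jig's x, its axis 38 mm above the bench.
- jar: Closed wax jar, 60 mm across, 65 mm high; origin at the centre of its underside. Leave alone.
- tape: Green roll of grafting tape lying flat, 64 mm across, 22 mm high; origin at the centre of its underside. Leave alone.
- stake: Wooden plant stake lying flat along its x, 150 by 22 by 5 mm; origin at the middle of its underside. Leave alone.
- offcut: Spare graft lying along its x, 150 mm long, 14 mm thick, red waxed end; origin at the middle of its underside. Leave alone.
There are look-alikes about, which are no part of the job. What is meant by the jig is not red, and is the smaller of those in its own colour.

How it is judged:
On the way, in this order (a step that is already met when the one before it is completed fails the run):
1. the flap has snapped shut (within 0.08 rad) (value of joint flap below 0.08 rad), for 0.2 s.
2. with the flap shut, the screw is turned in until it bottoms (within 0.08 rad of its stop) (value of joint flap below 0.08 rad and value of joint screw above 2.32 rad), for 0.1 s.
At the end, for the whole second after the job is handed in: The flap is shut (within 0.08 rad), the screw stands 45 degrees back from its stop (reading 1.615, plus or minus 0.18 rad, about 10 degrees), and the graft lies still in its cradle, within 15 mm of where it was (value of joint flap below 0.08 rad and value of joint screw between 1.435 and 1.795 rad and distance of stem_mid from where it was at the start of the episode below 0.015 m and linear speed of stem below 0.02 m/s); the robot touches nothing.
It fails at once if the jar is knocked out of its place (over 30 mm) (distance of jar from where it was at the start of the episode above 0.03 m).
It fails at once if the tape roll is knocked out of its place (over 30 mm) (distance of tape from where it was at the start of the episode above 0.03 m).
It fails at once if the wooden stake is knocked out of its place (over 30 mm) (distance of stake from where it was at the start of the episode above 0.03 m).
It fails at once if the spare graft is knocked out of its place (over 30 mm) (distance of offcut from where it was at the start of the episode above 0.03 m).
It fails at once if the graft is knocked out of the cradle (over 20 mm) (distance of stem_mid from where it was at the start of the episode above 0.02 m).
It also fails if it takes over 45 s, if anything falls off the work surface, if the arm or the gripper's body presses on something with over 40 N, if the wrist force passes 120 N, or if a joint passes its speed limit or range.

ROBOT

A 7-joint arm with a two-finger parallel gripper is mounted at the origin on the work surface. World frame = base frame: x ahead of the robot, y to its left, z up, the work surface at z = 0. Lengths are in m, angles in rad, forces in N, time in s.
With the tool pointing down it reaches from about 0.425 to 0.95 m from the base axis. Payload 16.7 kg.
Tool frame: the origin (TCP) lies on the centre line of the jaws, within the pads' length; the fingertips stand 17 mm ahead of it and the grasp point (between the pads) lies 2 mm behind it; z points along the fingers, y is the line along which they close (so a half turn about z gives the same grasp; the last joint's range is limited). The gripper opens to 94 mm and grips with 3 to 60 N. Pads are 16 mm wide; open, the fingers measure 119 mm over their backs; the gripper's body (75 mm by 177 mm) begins 78 mm behind the grasp point.
Start: joints at [1.06, 0.426, 0.074, 1.606, -0.034, 1.111, -0.067], TCP at [0.238, -0.632, 0.222] pointing down, gripper open.
Joint ranges: [-2.85, 2.85], [-0.5, 2.14], [-1.23, 1.37], [0.21, 2.46], [-1.02, 4.16], [0.16, 2.05], [-2.73, 2.73]. Speed limits (rad/s): [1.89, 1.89, 2.39, 2.39, 3.01, 3.01, 3.01].

INTERFACE

Orientations are given as a rotation vector (axis times angle).
In Python, from bench import env, optics gives the robot as it stands.
- The arm moves only by the tool play_rows, never from a script. Its argument "deltas" is a list of rows, each an object of numbers: "x", "y", "z": the shift along the tool's x, y, z in cm; "turn": the turn about the tool's z in rad. A call has 1 to 10 rows; each row is the pose to reach, as a shift and turn from the pose commanded when the call began, along the tool's axes at that moment; what a row does not reach only later rows make up. A row lasts 1/12 s, in which the tool goes at most 41.7 mm and 7.16 degrees, less where a joint would pass 70% of its speed; a pose out of reach is approached as far as the arm can. A call with a gripper value outside its range is refused whole. "gripper" is the opening, from 0 (shut) to 1 (fully open), set as the call begins (left out, the last holds). The fingers move at their own pace and stop on an object; "force" is the grip in N (left out, the last holds). Time passes only in rows, so rows that repeat a pose let the fingers close. It gives the time, the measured TCP pose, the force, the opening and the grip force at its end, in the units of the state.
- env.sense(): the state, without advancing time (a new reading comes with each control period).
- optics.get_image(name): name is "side" or "top" or "wrist"; returns the picture (400x640x3 uint8, blue, green, red); there is no depth.
- optics.calibration(name): a dict with "mtx" (3x3 intrinsics, pixels), "position" and "attitude" of the camera in the world. Camera axes: x right, y down, z forward; pixel columns grow to the right and rows downward; lengths in m; the calibration is good to about 2 mm. A picture is of the moment at which its call begins: read the wrist's pose just before it. calibration takes no time and is no camera call; for the wrist camera it gives the pose at the moment of the call.
- env.hand_in(): hands the job in; it is judged then, once.
The state is a dict: "time_s": time; "qpos": joint angles; "qd": joint speeds; "effort": joint torques, N m; "tool_pos": TCP position; "eef_rot": TCP orientation; "force": force on the tool from outside, world axes, zero at the start; "wrist_torque": the same for the moment, N m; "gripper_width": finger opening in m; "gripper_force": force on a finger pad.
Only numpy, scipy, OpenCV 4.12 (cv2) and the standard library are available. Lean on these libraries where they do the work, as an engineer would, in place of code of your own. Each camera call takes 0.05 s, during which the arm holds its last target. There are 200 camera calls.

## Working session

There is one attempt and no reset: what is moved stays moved. The work goes in short steps, Python scripts to look and compute and a tool call to move; the robot and the scene stay as the last step left them, time stands still between calls to the robot, and variables do not carry over. Pictures are saved under pics/ and viewed, at most 10 in all, crops included, and the job is handed in when it is done.

Besides the shell and the picture viewer there is one more tool, called after ">>>" in YAML: its name, and indented under it one key for each argument. play_rows: Moves the arm, as the interface text tells. Its arguments: {"type":"object","properties":{"deltas":{"type":"array"},"gripper":{"type":"number"},"force":{"type":"number"}},"required":["deltas"]}

```bash
mkdir -p pics; ls; python3 - <<'E'
from bench import env, optics
import cv2,numpy as np
for n in ["top","side"]:
    cv2.imwrite(f"pics/{n}0.png",optics.get_image(n)); c=optics.calibration(n); print(n,c)
s=env.sense(); print(s)
E
```

```text
pics
top {'mtx': array([[518.2325161 ,   0.        , 316.51482182],
       [  0.        , 518.2325161 , 201.18631879],
       [  0.        ,   0.        ,   1.        ]]), 'position': array([0.35520676, 0.01535208, 1.62481354]), 'attitude': array([-2.16470757,  2.1334552 , -0.11393589])}
side {'mtx': array([[368.60242927,   0.        , 319.2056995 ],
       [  0.        , 368.60242927, 198.56673356],
       [  0.        ,   0.        ,   1.        ]]), 'position': array([0.3561871 , 0.78753232, 0.6241847 ]), 'attitude': array([-0.329204  ,  2.6776325 , -1.42417345])}
{'time_s': 0.1, 'qpos': array([ 1.06047109,  0.42663753,  0.07386942,  1.60655032, -0.03412248,
        1.11081478, -0.06712301]), 'qd': array([ 0.00050697,  0.00126771,  0.00117878, -0.00175105,  0.00021064,
        0.00120241, -0.00041705]), 'effort': array([ 7.07150000e-03, -9.37452149e+01,  3.67683962e+00, -4.55045164e+01,
       -4.85450181e-02,  1.68064353e-02,  9.27589917e-05]), 'tool_pos': array([ 0.23814111, -0.63118316,  0.22186419]), 'eef_rot': array([-3.08952620e+00, -5.63389352e-01,  4.23925813e-04]), 'force': array([-0.16668172, -0.50486137, -0.89348787]), 'wrist_torque': array([-0.01333029, -0.00259393, -0.00991329]), 'gripper_force': 0.0, 'gripper_width': 0.09419275306283509}
```

View pics/top0.png

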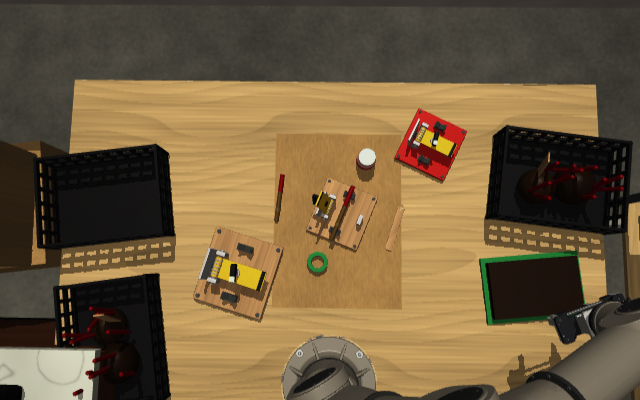

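View pics/side0.png

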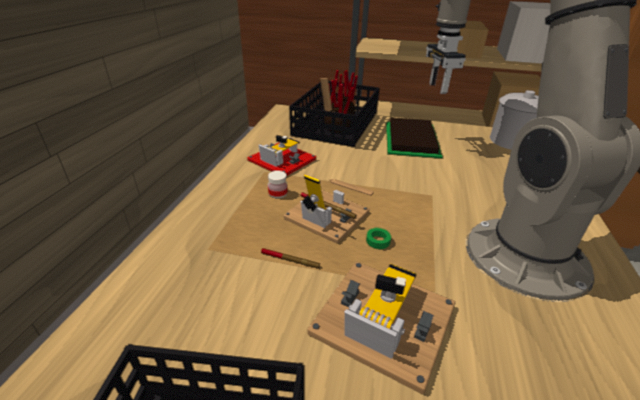

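Top view candidates for the jig are the wooden one at (341,214), the larger wooden one at (237,273) with its flap shut, and the red one at (430,145). I choose (341,214): it isn't red, it is the smaller of the wooden pair, its flap stands open and a stem lies in it. Next I check it in a close crop.

```bash
python3 - <<'E'
import cv2,numpy as np
a=cv2.imread("pics/top0.png")[165:265,290:390]
b=cv2.imread("pics/side0.png")[165:250,275:380]
a=cv2.resize(a,(400,400),interpolation=cv2.INTER_CUBIC) if 0 else cv2.resize(a,None,fx=5.9,fy=5.9,interpolation=cv2.INTER_CUBIC)
cv2.imwrite("pics/crop0.png",a)
E
```

```text
(no output)
```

View pics/crop0.png

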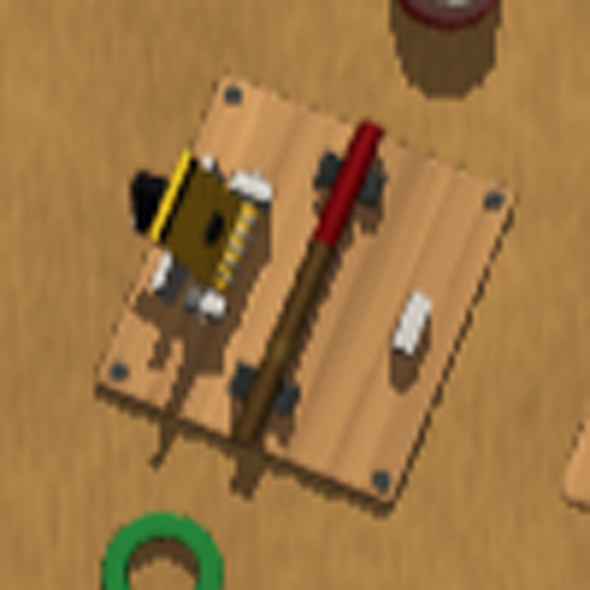

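The crop shows a non-red base with an open yellow flap; its black screw bar sticks out to upper left at crop (150,200). The graft lies in its V blocks with the red end at the top. This matches the description. Base top corners are at crop (225,78), (514,207), (388,502) and (99,386).

```bash
cat > h.py <<'E'
import numpy as np, cv2
from scipy.spatial.transform import Rotation as R
from scipy.optimize import least_squares
from bench import env, optics
def proj(P,c):
    p=R.from_rotvec(c["attitude"]).inv().apply(np.atleast_2d(P)-c["position"])
    q=p@c["mtx"].T
    return q[:,:2]/q[:,2:]
def jw(p,P):  # jig->world
    return R.from_euler('z',p[2]).apply(np.atleast_2d(P))+[p[0],p[1],0]
def tooldelta(J,P,s=None): # cm in tool axes to go to jig point P
    s=s or env.sense()
    w=jw(J,P)[0]
    return R.from_rotvec(s["eef_rot"]).inv().apply(w-s["tool_pos"])*100
E
python3 - <<'E'
from h import *
c=optics.calibration("top")
M=np.array([[90,85,16],[90,-85,16],[-90,-85,16],[-90,85,16],[60,0,38],[-60,0,38],[23,76.7,163.5],[-23,76.7,163.5]])/1000
px=np.array([[225,78],[514,207],[388,502],[99,386],[350,180],[265,389],[188,153],[157,240]])/5.9+[290,165]-.42
f=lambda p:(proj(jw(p,M),c)-px).ravel()
r=least_squares(f,[.36,-.05,-.35],loss='soft_l1')
print(r.x,np.round(f(r.x).reshape(-1,2),1).tolist())
s=env.sense(); print(R.from_rotvec(s["eef_rot"]).as_matrix().round(3).tolist())
J=r.x; np.save("J.npy",J)
for P in ([0,.13,.22],[0,0.045,.2]): print(tooldelta(J,P),jw(J,P))
E
```

```text
[ 0.51693271 -0.03326397 -0.38472684] [[-0.0, -0.8], [1.2, -1.9], [0.5, 1.4], [-1.1, -0.3], [0.4, 0.1], [-0.2, 0.4], [0.1, 0.2], [-1.0, 0.2]]
[[0.936, 0.353, -0.0], [0.353, -0.936, 0.001], [-0.0, -0.001, -1.0]]
[ 56.00770924 -55.65452317   0.24669714] [[0.56572249 0.08723315 0.22      ]]
[ 50.24212838 -49.40670524   2.23989771] [[0.53382148 0.00844657 0.2       ]]
```

>>> play_rows:
  deltas:
    - {"x": 2.8, "y": -2.8, "z": -3, "turn": -0.04}
    - {"x": 5.6, "y": -5.6, "z": -4, "turn": -0.08}
    - {"x": 8.4, "y": -8.4, "z": -4, "turn": -0.16}
    - {"x": 11.2, "y": -11.2, "z": -4, "turn": -0.24}
    - {"x": 14, "y": -14, "z": -4, "turn": -0.32}
    - {"x": 16.8, "y": -16.8, "z": -4, "turn": -0.4}
    - {"x": 19.6, "y": -19.6, "z": -4, "turn": -0.5}
    - {"x": 22.4, "y": -22.4, "z": -4, "turn": -0.6}
    - {"x": 25.2, "y": -25.2, "z": -4, "turn": -0.7}
    - {"x": 28, "y": -28, "z": -4, "turn": -0.82}
  gripper: 0

```text
time_s: 0.93
tool_pos: [0.4016, -0.2688, 0.2625]
eef_rot: [2.606, 1.754, -0.0]
force: [1.1, -0.3, 1.0]
gripper_width: 0.0307
gripper_force: 0.0
```

```bash
python3 - <<'E'
from h import *
J=np.load("J.npy"); s=env.sense()
print(s["time_s"],s["qpos"].round(2),s["tool_pos"],R.from_rotvec(s["eef_rot"]).as_matrix().round(3).tolist())
print(tooldelta(J,[0,.13,.25]))
E
```

```text
0.9333 [ 0.7   0.09 -0.26  1.96  0.02  1.1   0.05] [ 0.40157835 -0.26883486  0.26246942] [[0.376, 0.927, -0.0], [0.927, -0.376, -0.0], [-0.0, -0.0, -1.0]]
[39.16643693  1.81363585  1.23818751]
```

>>> play_rows:
  deltas:
    - {"x": 4, "y": 0.2}
    - {"x": 8, "y": 0.4}
    - {"x": 12, "y": 0.6}
    - {"x": 16, "y": 0.8}
    - {"x": 20, "y": 1}
    - {"x": 24, "y": 1.2}
    - {"x": 28, "y": 1.4}
    - {"x": 32, "y": 1.6}
    - {"x": 36, "y": 1.8}
    - {"x": 39.2, "y": 1.8}

```text
invalid input at $.deltas[0]: expected keys x, y, z, turn
```

```bash
python3 - <<'E'
from h import *
J=np.load("J.npy"); s=env.sense()
print(s["time_s"],s["qpos"].round(2),s["tool_pos"])
print(tooldelta(J,[0,.13,.158]),tooldelta(J,[0,-.02,.158]))
E
```

```text
0.9333 [ 0.7   0.09 -0.26  1.96  0.02  1.1   0.05] [ 0.40157835 -0.26883486  0.26246942]
[39.16847961  1.81393363 10.43818727] [24.16848685  1.82829433 10.44151725]
```

>>> play_rows:
  deltas:
    - {"x": 4, "y": 0.2, "z": 0, "turn": 0}
    - {"x": 8, "y": 0.4, "z": 0, "turn": 0}
    - {"x": 12, "y": 0.6, "z": 0, "turn": 0}
    - {"x": 16, "y": 0.8, "z": 0, "turn": 0}
    - {"x": 20, "y": 1, "z": 0, "turn": 0}
    - {"x": 24, "y": 1.2, "z": 0, "turn": 0}
    - {"x": 28, "y": 1.4, "z": 0, "turn": 0}
    - {"x": 32, "y": 1.6, "z": 0, "turn": 0}
    - {"x": 36, "y": 1.8, "z": 0, "turn": 0}
    - {"x": 39.2, "y": 1.8, "z": 0, "turn": 0}

```text
time_s: 1.77
tool_pos: [0.5678, 0.0879, 0.2623]
eef_rot: [-2.608, -1.75, -0.0]
force: [0.7, -0.2, -0.1]
gripper_width: 0.0004
gripper_force: 0.0
```

```bash
python3 - <<'E'
from h import *
J=np.load("J.npy"); s=env.sense()
print(s["time_s"],s["qpos"].round(2),s["tool_pos"])
print(tooldelta(J,[0,.13,.158]),tooldelta(J,[0,-.02,.158]))
E
```

```text
1.7667 [ 0.18  0.27 -0.54  1.76  0.15  1.15 -0.79] [0.5677559  0.08787634 0.26229085]
[-0.14263424 -0.15989746 10.42906479] [-15.14248993  -0.09466894  10.42042738]
```

>>> play_rows:
  deltas:
    - {"x": 0, "y": 0, "z": 3.5, "turn": 0}
    - {"x": 0, "y": 0, "z": 7, "turn": 0}
    - {"x": 0, "y": 0, "z": 10.3, "turn": 0}
    - {"x": 0, "y": 0, "z": 10.3, "turn": 0}
    - {"x": -2, "y": 0, "z": 10.3, "turn": 0}
    - {"x": -3.5, "y": 0, "z": 10.3, "turn": 0}
    - {"x": -4.5, "y": 0, "z": 10.3, "turn": 0}
    - {"x": -5.5, "y": 0, "z": 10.3, "turn": 0}
    - {"x": -6.5, "y": 0, "z": 10.3, "turn": 0}
    - {"x": -7.5, "y": 0, "z": 10.3, "turn": 0}

```text
time_s: 2.6
tool_pos: [0.5388, 0.0152, 0.1604]
eef_rot: [2.609, 1.749, 0.002]
force: [1.4, 1.5, 2.1]
gripper_width: 0.0004
gripper_force: 1.1
```

>>> play_rows:
  deltas:
    - {"x": -1, "y": 0, "z": 0, "turn": 0}
    - {"x": -2, "y": 0, "z": 0, "turn": 0}
    - {"x": -3, "y": 0, "z": 0, "turn": 0}
    - {"x": -4, "y": 0, "z": 0, "turn": 0}
    - {"x": -5, "y": 0, "z": 0, "turn": 0}
    - {"x": -6, "y": 0, "z": 0, "turn": 0}
    - {"x": -7, "y": 0, "z": 0, "turn": 0}
    - {"x": -7, "y": 0, "z": 0, "turn": 0}

```text
time_s: 3.27
tool_pos: [0.5111, -0.0514, 0.1594]
eef_rot: [2.612, 1.746, -0.001]
force: [-0.3, -0.7, 0.9]
gripper_width: 0.0005
gripper_force: 0.0
```

```bash
python3 - <<'E'
from h import *
J=np.load("J.npy"); s=env.sense()
print(s["time_s"],s["qpos"].round(2),s["tool_pos"],s["force"])
print(tooldelta(J,[0,0,.22]))
cv2.imwrite("pics/side1.png",cv2.resize(optics.get_image("side")[165:250,270:390],None,fx=6,fy=6,interpolation=cv2.INTER_CUBIC))
E
```

```text
3.2667 [ 0.39  0.27 -0.49  2.    0.16  0.9  -0.57] [ 0.51113137 -0.05138588  0.15939783] [-0.28273354 -0.68491776  0.92218088]
[ 1.89105938 -0.15808377 -6.06182548]
```

View pics/side1.png

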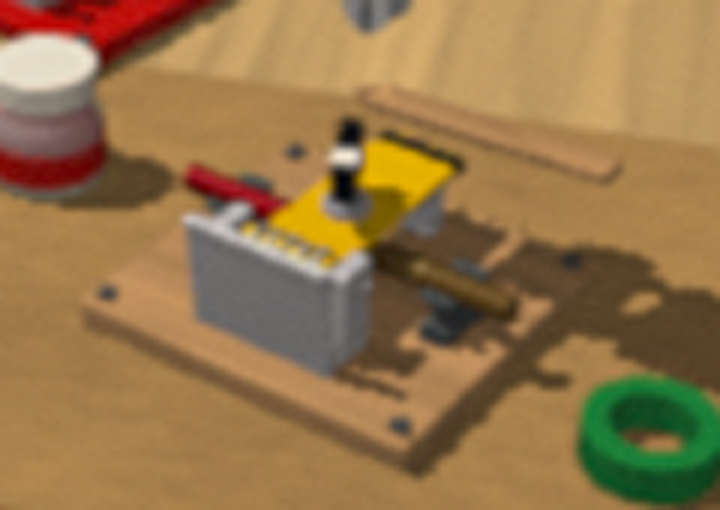

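The flap is shut: it lies level in this view, with the screw bar upright and its white end at about (345,155). I back off and look from above to measure the bar angle.

>>> play_rows:
  deltas:
    - {"x": 0, "y": 0, "z": -3, "turn": 0}
    - {"x": 0, "y": 0, "z": -6, "turn": 0}
    - {"x": -2, "y": 0, "z": -9, "turn": 0}
    - {"x": -4, "y": 0, "z": -12, "turn": 0}
    - {"x": -6, "y": 0, "z": -14, "turn": 0}
    - {"x": -6, "y": 0, "z": -14, "turn": 0}
  gripper: 0.5

```text
time_s: 3.82
tool_pos: [0.4898, -0.1076, 0.3036]
eef_rot: [2.609, 1.742, 0.005]
force: [0.6, -0.6, 0.1]
gripper_width: 0.0367
gripper_force: 0.0
```

```bash
python3 - <<'E'
from h import *
J=np.load("J.npy")
s=env.sense(); c=optics.calibration("wrist"); im=optics.get_image("wrist")
print(s["tool_pos"],s["qpos"].round(2)); print(proj(jw(J,[[0,0,.093],[0,-.07,.056],[.023,-.07,.056],[-.023,-.07,.056]]),c))
ct=optics.calibration("top"); t=optics.get_image("top"); p=proj(jw(J,[[0,0,.093]]),ct)[0]; print(p)
u,v=p.astype(int); t=cv2.resize(t[v-40:v+40,u-40:u+40],(400,400),interpolation=cv2.INTER_CUBIC)
np.save("w.npy",im)
cv2.imwrite("pics/w1.png",np.hstack([cv2.resize(im,(0,0),fx=.62,fy=.62),t[:248,:]]) if 0 else im)
cv2.imwrite("pics/t1.png",t)
import pickle; pickle.dump(c,open("cw.pkl","wb"))
E
```

```text
[ 0.48982416 -0.10761865  0.30363619] [ 0.52  0.1  -0.46  1.86  0.05  1.19 -0.35]
[[318.69251013  99.74293241]
 [319.5962289  160.6166505 ]
 [338.70647856 160.43311567]
 [300.47865483 160.80025568]]
[342.45966513 211.10360053]
```

View pics/w1.png

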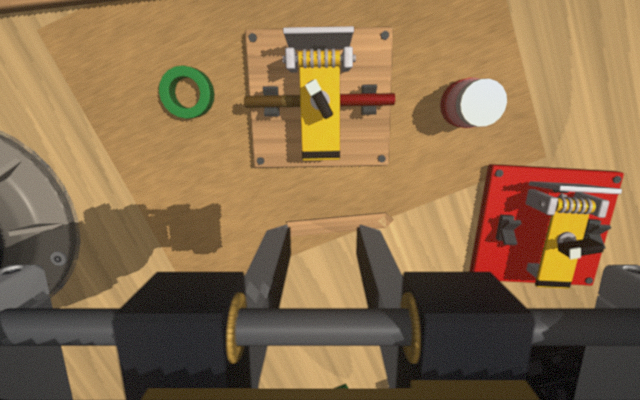

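The wrist view shows the jig with the flap shut. The bar runs from its white end at (315,88) to its black end at (325,113), and the axis is predicted at (319,100), which agrees. Next I measure the bar angle.

```bash
python3 - <<'E'
from h import *
import pickle
J=np.load("J.npy"); im=np.load("w.npy"); c=pickle.load(open("cw.pkl","rb"))
def unp(uv,z):
    d=R.from_rotvec(c["attitude"]).apply(np.c_[uv,np.ones(len(uv))]@np.linalg.inv(c["mtx"]).T)
    return c["position"]+d*((z-c["position"][2])/d[:,2])[:,None]
def jig(uv,z):
    return R.from_euler('z',-J[2]).apply(unp(uv,z)-[J[0],J[1],0])
sub=im[78:122,304:336].astype(int)
mn,mx=sub.min(2),sub.max(2)
for n,m in (("white",mn>110),("black",mx<75)):
    k,l,st,ce=cv2.connectedComponentsWithStats(m.astype(np.uint8))
    for i in range(1,k):
        if st[i,4]>12: print(n,st[i],ce[i]+[304,78],jig((ce[i]+[304,78])[None],.093)*1000)
m=((mn>110)|(mx<75)).astype(np.uint8); k,l,st,ce=cv2.connectedComponentsWithStats(m); i=1+np.argmax(st[1:,4])
pts=np.argwhere(l==i)[:,::-1]+[304,78]; q=jig(pts,.093)[:,:2]*1000
print(cv2.minAreaRect(q.astype(np.float32)), q.mean(0))
s=env.sense(); print(tooldelta(J,[0,0,.18]),tooldelta(J,[0,0,.083]))
print(R.from_euler('z',-J[2]).apply(R.from_rotvec(s["eef_rot"]).as_matrix().T).round(3).tolist())
E
```

```text
white [  1   1  25  24 221] [315.7239819   88.93665158] [[-2.95489589 10.8492222  93.        ]]
black [  8  14  20  26 248] [321.84677419 104.60483871] [[ 3.25563844 -4.95267612 93.        ]]
((2.140066623687744, 1.9230785369873047), (15.890503883361816, 40.076927185058594), 31.7506046295166) [0.34418114 2.46740063]
[ 7.64871198 -0.20005172 12.00268846] [ 7.6471025  -0.21553473 21.70267597]
[[0.006, 1.0, 0.0], [1.0, -0.006, 0.002], [0.002, 0.0, -1.0]]
```

>>> play_rows:
  deltas:
    - {"x": 2.5, "y": -0.1, "z": 3, "turn": -0.1}
    - {"x": 5, "y": -0.2, "z": 6, "turn": -0.2}
    - {"x": 7.6, "y": -0.2, "z": 9, "turn": -0.32}
    - {"x": 7.6, "y": -0.2, "z": 12, "turn": -0.42}
    - {"x": 7.6, "y": -0.2, "z": 14, "turn": -0.42}
    - {"x": 7.6, "y": -0.2, "z": 16, "turn": -0.42}
    - {"x": 7.6, "y": -0.2, "z": 18, "turn": -0.42}
    - {"x": 7.6, "y": -0.2, "z": 20, "turn": -0.42}
    - {"x": 7.6, "y": -0.2, "z": 21.5, "turn": -0.42}
    - {"x": 7.6, "y": -0.2, "z": 21.5, "turn": -0.42}
  gripper: 0.5

```text
time_s: 4.75
tool_pos: [0.5138, -0.0319, 0.0808]
eef_rot: [-2.182, -2.253, 0.004]
force: [-0.9, 0.7, -0.8]
gripper_width: 0.0469
gripper_force: 0.0
```

>>> play_rows:
  deltas:
    - {"x": 0, "y": 0, "z": 0, "turn": 0}
    - {"x": 0, "y": 0, "z": 0, "turn": 0}
    - {"x": 0, "y": 0, "z": 0, "turn": 0}
    - {"x": 0, "y": 0, "z": 0, "turn": 0}
    - {"x": 0, "y": 0, "z": 0, "turn": 0}
    - {"x": 0, "y": 0, "z": 0, "turn": 0}
    - {"x": 0, "y": 0, "z": 0, "turn": 0}
    - {"x": 0, "y": 0, "z": 0, "turn": 0}
  gripper: 0
  force: 15

```text
time_s: 5.42
tool_pos: [0.5177, -0.0339, 0.0853]
eef_rot: [2.187, 2.252, 0.003]
force: [6.2, -1.7, -1.7]
gripper_width: 0.0118
gripper_force: 15.0
```

```bash
cat >> h.py <<'E'
def rep():
    J=np.load("J.npy"); s=env.sense(); M=R.from_euler('z',-J[2])
    m=R.from_rotvec(s["eef_rot"]).as_matrix(); x=M.apply(m[:,0])
    # clockwise angle of tool x from jig +y -> screw reading if bar aligned with tool x
    print(s["time_s"],"q",s["qpos"].round(2),"jigpos",M.apply(s["tool_pos"]-[J[0],J[1],0]).round(4),"read",round(1.8+np.arctan2(x[0],x[1]),3),"F",s["force"].round(1),"T",s["wrist_torque"].round(3),"w",s["gripper_width"],s["gripper_force"])
E
python3 -c "from h import *; rep()"
```

```text
5.4167 q [ 0.37  0.39 -0.51  2.05  0.27  0.76 -0.28] jigpos [ 0.0009 -0.0003  0.0853] read 1.386 F [ 6.2 -1.7 -1.7] T [-0.468 -1.6    0.   ] w 0.01178460374484421 14.987873327045236
```

>>> play_rows:
  deltas:
    - {"x": 0, "y": 0, "z": 0, "turn": 0.11}
    - {"x": 0, "y": 0, "z": 0, "turn": 0.22}
    - {"x": 0, "y": 0, "z": 0, "turn": 0.33}
    - {"x": 0, "y": 0, "z": 0, "turn": 0.44}
    - {"x": 0, "y": 0, "z": 0, "turn": 0.55}
    - {"x": 0, "y": 0, "z": 0, "turn": 0.66}
    - {"x": 0, "y": 0, "z": 0, "turn": 0.77}
    - {"x": 0, "y": 0, "z": 0, "turn": 0.88}
    - {"x": 0, "y": 0, "z": 0, "turn": 0.95}
    - {"x": 0, "y": 0, "z": 0, "turn": 0.95}

```text
time_s: 6.25
tool_pos: [0.5172, -0.0336, 0.0852]
eef_rot: [2.978, 0.998, 0.003]
force: [4.1, -1.1, 2.8]
gripper_width: 0.0121
gripper_force: 15.0
```

```bash
python3 -c "from h import *; rep()"
```

```text
6.25 q [ 0.19  0.36 -0.3   2.06  0.16  0.74 -1.13] jigpos [ 0.0004 -0.0002  0.0852] read 2.339 F [ 4.1 -1.1  2.8] T [-0.337 -0.911 -0.018] w 0.012098531230342529 14.998041037470102
```

>>> play_rows:
  deltas:
    - {"x": 0, "y": 0, "z": 0, "turn": 0.05}
    - {"x": 0, "y": 0, "z": 0, "turn": 0.1}
    - {"x": 0, "y": 0, "z": 0, "turn": 0.13}
    - {"x": 0, "y": 0, "z": 0, "turn": 0.13}
    - {"x": 0, "y": 0, "z": 0, "turn": 0.13}

```text
time_s: 6.67
tool_pos: [0.5173, -0.0335, 0.0852]
eef_rot: [3.034, 0.814, 0.003]
force: [5.7, -0.5, 6.4]
gripper_width: 0.0125
gripper_force: 15.5
```

```bash
python3 -c "from h import *; rep()"
```

```text
6.6667 q [ 0.17  0.36 -0.27  2.06  0.14  0.73 -1.24] jigpos [ 0.0004 -0.0001  0.0852] read 2.462 F [ 5.7 -0.5  6.4] T [-0.251 -1.265  0.318] w 0.012516322406319579 15.533310669925413
```

The moment about z rose from 0.02 to 0.32 N m near the stop reading, so the screw has bottomed. Next I back off to about 1.61.

>>> play_rows:
  deltas:
    - {"x": 0, "y": 0, "z": 0, "turn": -0.1}
    - {"x": 0, "y": 0, "z": 0, "turn": -0.2}
    - {"x": 0, "y": 0, "z": 0, "turn": -0.3}
    - {"x": 0, "y": 0, "z": 0, "turn": -0.4}
    - {"x": 0, "y": 0, "z": 0, "turn": -0.5}
    - {"x": 0, "y": 0, "z": 0, "turn": -0.6}
    - {"x": 0, "y": 0, "z": 0, "turn": -0.7}
    - {"x": 0, "y": 0, "z": 0, "turn": -0.8}
    - {"x": 0, "y": 0, "z": 0, "turn": -0.86}
    - {"x": 0, "y": 0, "z": 0, "turn": -0.86}

```text
time_s: 7.5
tool_pos: [0.5176, -0.0338, 0.0852]
eef_rot: [2.414, 2.008, 0.003]
force: [6.4, -1.8, 3.8]
gripper_width: 0.0119
gripper_force: 15.0
```

```bash
python3 -c "from h import *; rep()"
```

```text
7.5 q [ 0.33  0.38 -0.46  2.05  0.25  0.75 -0.47] jigpos [ 0.0008 -0.0003  0.0852] read 1.598 F [ 6.4 -1.8  3.8] T [-0.42  -1.82   0.064] w 0.011877216038752025 14.96512892714236
```

>>> play_rows:
  deltas:
    - {"x": 0, "y": 0, "z": 0, "turn": 0}
    - {"x": 0, "y": 0, "z": 0, "turn": 0}
    - {"x": 0, "y": 0, "z": 0, "turn": 0}
    - {"x": 0, "y": 0, "z": 0, "turn": 0}
    - {"x": 0, "y": 0, "z": 0, "turn": 0}
    - {"x": 0, "y": 0, "z": 0, "turn": 0}
    - {"x": 0, "y": 0, "z": -2, "turn": 0}
    - {"x": 0, "y": 0, "z": -4, "turn": 0}
    - {"x": 0, "y": 0, "z": -7, "turn": 0}
    - {"x": 0, "y": 0, "z": -10, "turn": 0}
  gripper: 0.5

```text
time_s: 8.33
tool_pos: [0.5155, -0.0333, 0.1852]
eef_rot: [-2.421, -2.0, 0.001]
force: [1.0, 0.4, -1.1]
gripper_width: 0.0469
gripper_force: 0.0
```

>>> play_rows:
  deltas:
    - {"x": -2, "y": 0, "z": -3, "turn": 0}
    - {"x": -4, "y": 0, "z": -6, "turn": 0}
    - {"x": -6, "y": 0, "z": -9, "turn": 0}
    - {"x": -8, "y": 0, "z": -11, "turn": 0}
    - {"x": -8, "y": 0, "z": -11, "turn": 0}
    - {"x": -8, "y": 0, "z": -11, "turn": 0}

```text
time_s: 8.83
tool_pos: [0.5012, -0.113, 0.2952]
eef_rot: [2.423, 1.997, 0.001]
force: [0.3, 0.3, -0.4]
gripper_width: 0.0471
gripper_force: 0.0
```

```bash
python3 - <<'E'
from h import *
rep(); J=np.load("J.npy"); c=optics.calibration("wrist"); im=optics.get_image("wrist")
u,v=proj(jw(J,[[0,0,.07]]),c)[0].astype(int); print(u,v,proj(jw(J,[[0,.05,.093],[0,-.07,.056],[0,0,.093]]),c))
v0,u0=max(v-90,0),max(u-90,0)
cv2.imwrite("pics/w2.png",cv2.resize(im[v0:v0+180,u0:u0+180],None,fx=3.3,fy=3.3,interpolation=cv2.INTER_CUBIC)); print(u0,v0)
E
```

```text
8.8333 q [ 0.52  0.13 -0.46  1.85  0.06  1.18 -0.15] jigpos [ 0.0153 -0.0798  0.2952] read 1.607 F [ 0.3  0.3 -0.4] T [-0.014 -0.036 -0.024] w 0.047108734244812656 0.0
322 97 [[332.69403523  45.64183965]
 [311.57383799 158.77112786]
 [322.99341261  97.37617127]]
232 7
```

View pics/w2.png

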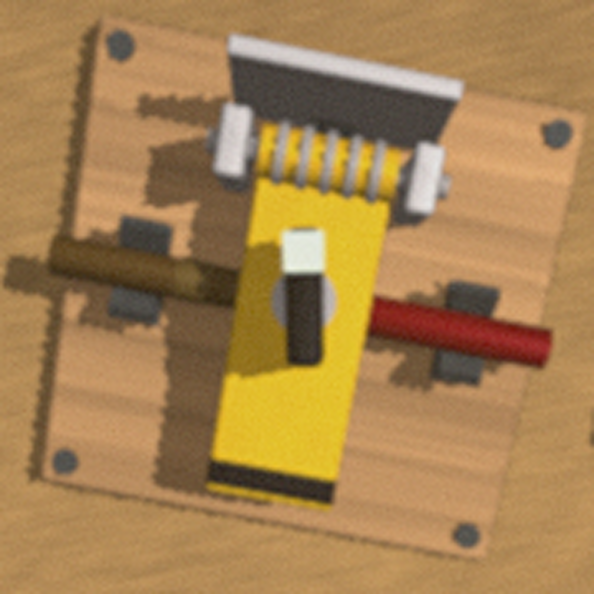

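The flap is shut and the stem is in its V blocks. The bar runs from its white end at (303,250) to (304,360), about 11° counter-clockwise of the flap axis, so the reading is about 1.61. I hand it in.

```bash
python3 -c "
from bench import env
print(env.hand_in())"
```

```text
the job is handed in; nothing more can be done
None
```

I shut the flap, turned the screw in until it bottomed, backed it off to a reading of about 1.61 rad (target 1.615) and let go. The graft is still in its cradle, and I handed the job in at about 9 s of the 45 s limit; no verdict came back.

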